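# Take the fence stop off the track-cutting jig and pack it away

### The arm

A 6-joint arm with a two-finger parallel gripper is mounted at the origin on the work surface. World frame = base frame: x ahead of the robot, y to its left, z up, the work surface at z = 0. Lengths are in m, angles in rad, forces in N, time in s.
With the tool pointing down it reaches from about 0.25 to 0.8 m from the base axis. Payload 3.9 kg.
Tool frame: the origin (TCP) lies midway between the tips of the shut fingers; the grasp point (between the pads) lies 19 mm behind it (bot.tcp_to_grasp is the distance from the TCP to the grasp point, in m); z points along the fingers, y is the line along which they close (so a half turn about z gives the same grasp; the last joint's range is limited). The gripper opens to 85 mm and grips with 20 to 120 N. Pads are 22 mm wide; open, the fingers measure 114 mm over their backs; the gripper's body (76 mm by 85 mm) begins 54 mm behind the grasp point. The pads swing forward as they close: fully open they stand 13 mm farther back than shut.
Start: joints at [1.157, 0.26, -0.138, 1.173, 0, 1.571], TCP at [0.211, 0.481, 0.231] pointing down, gripper open.
Joint ranges: [-2.78, 2.78], [-0.83, 1.72], [-1.28, 1.37], [-1.9, 2.12], [-1.57, 1.48], [-3.14, 3.14]. Speed limits (rad/s): [2.57, 2.57, 3.14, 3.14, 3.14, 3.14].

### API

Orientations are given as a rotation vector (axis times angle).
In Python, from bench import bot, vision, job, models gives the robot as it stands.
- The arm moves only by the tool play_rows, never from a script. Its argument "plan" is a list of rows, each an object with "fingers": the finger opening in m, from 0 to 0.0854; "linear": the shift along the tool's x, y, z in m, a list of three; "rot": the turn, a rotation vector about the tool's x, y, z in rad, a list of three. In form: [{"fingers": fingers, "linear": [dx, dy, dz], "rot": [rx, ry, rz]}, ...]. A call has 1 to 10 rows; each row is the pose to reach, as a shift and turn from the pose commanded when the call began, along the tool's axes at that moment; what a row does not reach only later rows make up. A row lasts 1/8 s, in which the tool goes at most 62.5 mm and 10.7 degrees, less where a joint would pass 70% of its speed; a pose out of reach is approached as far as the arm can. A call with a gripper value outside its range is refused whole. The fingers move at their own pace and stop on an object; "force" is the grip in N (left out, the last holds). Time passes only in rows, so rows that repeat a pose let the fingers close. It gives the time, the measured TCP pose, the force, the opening and the grip force at its end, in the units of the state.
- bot.sense(): the state, without advancing time (a new reading comes with each control period).
- vision.grab_frame(name): name is "scene" or "top" or "wrist"; returns (picture, depth): 420x560x3 uint8, red, green, blue; 420x560 float32, m along the optical axis (not along the pixel's ray), 0 where there is no reading.
- vision.get_calibration(name): a dict with "intrinsics" (3x3 intrinsics, pixels), "eye" and "rotation" of the camera in the world. Camera axes: x right, y down, z forward; pixel columns grow to the right and rows downward; lengths in m; the calibration is good to about 2 mm. A picture is of the moment at which its call begins: read the wrist's pose just before it. get_calibration takes no time and is no camera call; for the wrist camera it gives the pose at the moment of the call.
- job.finish_job(): hands the job in; it is judged then, once.
Trained networks look in the newest picture that a camera, given by its name, has taken for a name from the list of things; names that differ only in an ending like _2 or _b are one class to them, and where a whole thing is asked for, a point or a joint stands for the part that bears it (a point fixed in the world has none). Each returns a list of dicts, best first, with "conf" (0 to 1); they miss things now and then, are a little off and sometimes report something else, mostly with a low value. They report only what shows in the picture. A call takes as long as a camera call. They do not tell look-alikes from the thing itself.
- models.find_in(label, camera): "rect" ([left, top, right, bottom] in pixels, round what is visible of it).
- models.landmark_of(label, camera): "centre" ([column, row] in pixels: a listed point, or the origin of a listed thing).
The state is a dict: "time_s": time; "q": joint angles; "dq": joint speeds; "effort": joint torques, N m; "tcp_pos": TCP position; "eef_rot": TCP orientation; "wrist_force": force on the tool from outside, world axes, zero at the start; "ft_torque": the same for the moment, N m; "grip_width": finger opening in m; "grasp_force": force on a finger pad.
Only numpy, scipy, OpenCV 4.12 (cv2) and the standard library are available. Lean on these libraries where they do the work, as an engineer would, in place of code of your own. Each camera call takes 0.05 s, during which the arm holds its last target. There are 200 camera calls.

### The job

Put the jig's fence stop away in the storage case: slide it along its T-track to the open end by the buffer, lift it off there and set it, foot down, into the case with the two spacer blocks, so that the three together fill the case, all standing flat on its floor. Lower the stop in rather than dropping it, and do not shift the other things on the bench.

Things in the scene. Friction and masses are not known exactly. Their poses are not given: they have to be found in the camera images.
- bed: Plywood bed of the track-cutting jig, fixed; origin on the bench surface under the T-track's centre line, z up. Board 12 mm thick, x -60 to 100, y -180 to 180; a strip of model track lies at x 44 to 80, a fence (top z 26) at x 88 to 100. The T-track lies along its y axis; +y leads to the open end. All on it is rigid and fixed.
- track_floor (a point): Point on the T-track's channel floor, at bed x 0, y 0, z 14 mm; axes as the bed's. Aluminium track 280 mm long, 48 wide, along y, closed by a plate at -y; channel 40 mm wide; two lips (4 mm thick, tops 12 mm above the floor) leave a 16 mm slot and hold the stop's foot captive with 2 mm play to each side and upward.
- buffer_mid (a point): Middle of where the buffer may be (bed y 130 mm, channel floor height). The buffer, an upright plate 34 mm high, ends the track at +y; its face lies up to 25 mm either side of here along y, unlisted: feel or see it. Lips are missing for 54 mm before it: the stop (46 mm long) lifts off only when against the buffer or up to 8 mm short of it.
- stop: Fence stop captive in the T-track, about 140 g; drags if pressed down. Origin: centre of the foot's underside, z up, y along the track at first. Foot 36 (x) by 46 (y) by 6 mm high, aluminium; neck 12 wide (x), z 6 to 15; wooden plate 46 by 46, z 15 to 25; wooden grip fin 18 thick (x) by 40 long (y), up to z 80, to pinch across x.
- case: Open plywood case, fixed; outside 152 (x) by 62 (y) by 35 mm high, walls and floor 5 mm. Origin: centre of its underside, x along its length. Its -x part holds two loose blocks with gaps before and between them. The free gap at +x is 34 to 41 mm at first, too short for the 46 mm stop; with both blocks pushed tight to the -x wall it is 52 mm.
- block_a: Loose wooden spacer block 50 (x) by 48 (y) by 28 mm high in the case, nearer the -x wall; about 50 g; origin at the centre of its underside.
- block_b: Loose wooden spacer block 40 (x) by 48 (y) by 28 mm high in the case, on the +x side of block_a; about 40 g; origin at the centre of its underside.
- house: Bystander: model house on a 90 by 110 mm foot, 88 mm high; origin under its centre.
- car: Bystander: red model car, 56 mm long, 20 mm high; origin under its centre.
- wagon: Bystander: blue model railway coach, 120 mm long (y), 30 mm wide, 41 mm high; origin under its centre.
- tree: Bystander: model tree, 98 mm high, foot 56 mm across; origin under its centre.
- jar: Bystander: glass jar with white lid, 52 mm across, 70 mm high; origin under its centre.
- screwdriver: Bystander: screwdriver, 170 mm long, lying along its x axis.
- tin: Bystander: small metal can, 44 mm across, 50 mm high; origin under its centre.
Mind the look-alikes: they are no part of the job. What is shaped like the block_b but turquoise or yellow is not meant. What is shaped like the stop but purple is not meant.

How it is judged:
On the way:
1. the stop is lifted clear of the T-track (z of stop in the frame of bed above 0.05 m), for 0.1 s.
At the end, for the whole second after the job is handed in: The stop and both spacer blocks stand flat on the case's floor inside its walls (undersides within 4 mm of the floor, tilted less than 4 degrees), at rest (x of stop in the frame of case between -0.051 and 0.051 m and y of stop in the frame of case between -0.008 and 0.008 m and z of stop in the frame of case between 0.002 and 0.009 m and angle between each of stop, block_a, block_b's own z axis and vertical below 0.07 rad and linear speed of each of stop, block_a, block_b below 0.02 m/s and angular speed of each of stop, block_a, block_b below 0.2 rad/s and x of block_a in the frame of case between -0.049 and 0.049 m and y of block_a in the frame of case between -0.006 and 0.006 m and z of block_a in the frame of case between 0.002 and 0.009 m and x of block_b in the frame of case between -0.054 and 0.054 m and y of block_b in the frame of case between -0.006 and 0.006 m and z of block_b in the frame of case between 0.002 and 0.009 m); the robot touches nothing.
It fails at once if the stop is dropped: it moves faster than 0.45 m/s with no finger on it (linear speed of stop above 0.45 m/s and contact force between the fingers and stop below 0.05 N).
It fails at once if a bystander is shifted by more than 30 mm (distance of any of house, car, wagon, tree, jar, screwdriver, tin from where it was at the start of the episode above 0.03 m).
It also fails if it takes over 59 s, if anything falls off the work surface, if the arm or the gripper's body presses on something with over 40 N, if the wrist force passes 120 N, or if a joint passes its speed limit or range.

## Working session

There is one attempt and no reset: what is moved stays moved. The work goes in short steps, Python scripts to look and compute and a tool call to move; the robot and the scene stay as the last step left them, time stands still between calls to the robot, and variables do not carry over. Pictures are saved under pics/ and viewed, at most 10 in all, crops included, and the job is handed in when it is done.

Besides the shell and the picture viewer there is one more tool, called after "Emit:" as a command line: name --argument value ..., lists and objects as JSON in quotes. play_rows: Moves the arm, as the interface text tells. Its arguments: {"type":"object","properties":{"plan":{"type":"array","items":{"type":"object","properties":{"fingers":{"type":"number"},"linear":{"type":"array","items":{"type":"number"}},"rot":{"type":"array","items":{"type":"number"}}}}},"force":{"type":"number"}},"required":["plan"]}

```bash
mkdir -p pics; cat > h.py <<'E'
from bench import bot,vision,job,models
import numpy as np,cv2
from scipy.spatial.transform import Rotation as R
def grab(n,save=None):
    p,d=vision.grab_frame(n);c=vision.get_calibration(n)
    if save: cv2.imwrite('pics/'+save,p[:,:,::-1])
    return p,d,c
def cloud(d,c):
    K=np.array(c['intrinsics']);v,u=np.mgrid[:d.shape[0],:d.shape[1]]
    P=np.stack([(u-K[0,2])/K[0,0]*d,(v-K[1,2])/K[1,1]*d,d],-1)
    W=P@np.array(c['rotation']).T+np.array(c['eye']);W[d==0]=np.nan
    return W
E
python3 - <<'E'
from h import *
for n in('top','scene'):
    p,d,c=grab(n,n+'.png');W=cloud(d,c);np.savez(n,p=p,W=W);print(n,c['eye'],np.round(c['rotation'],2).tolist(),c['intrinsics'])
    for l in('stop','case','block_a','block_b','track_floor','buffer_mid','bed'):
        print(l,[(np.round(x['centre']).tolist(),round(x['conf'],2)) for x in models.landmark_of(l,n)[:4]])
s=bot.sense();print(s['tcp_pos'],s['eef_rot'],s['time_s'],bot.tcp_to_grasp)
E
```

```text
Traceback (most recent call last):
  File "h.py", line 11, in cloud
    W=P@np.array(c['rotation']).T+np.array(c['eye']);W[d==0]=np.nan
      ~~~~~~~~~~~~~~~~~~~~~~~~~~~^~~~~~~~~~~~~~~~~~~
ValueError: operands could not be broadcast together with shapes (420,560) (3,)
```

View pics/top.png

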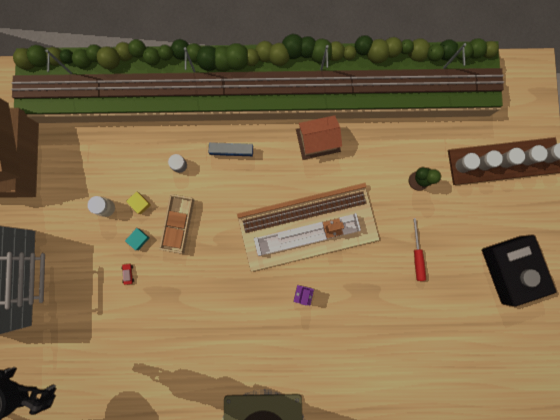

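The top picture shows the bed at (308,228), the wooden stop at (334,227), the case with two blocks at (178,225), a purple look-alike at (304,295), and yellow and turquoise ones at (138,203) and (137,239). The script failed because the calibration rotation isn't a 3x3 matrix, so I'll fix that.

```bash
sed -i "s/np.array(c\['rotation'\]).T/rm(c).T/" h.py; cat >> h.py <<'E'
def rm(c):
    r=np.array(c['rotation'],float)
    return r if r.shape==(3,3) else R.from_rotvec(r).as_matrix() if r.size==3 else R.from_quat(r).as_matrix()
E
python3 - <<'E'
from h import *
for n in('top','scene'):
    p,d,c=grab(n,n+'1.png');print(n,c['eye'],c['rotation'],np.round(c['intrinsics'],1).tolist());W=cloud(d,c);np.savez(n,p=p,W=W)
    for l in('stop','case','block_a','track_floor','buffer_mid','bed'):
        print(l,[(np.round(x['centre']).tolist(),round(x['conf'],2),np.round(W[int(x['centre'][1]),int(x['centre'][0])],3).tolist()) for x in models.landmark_of(l,n)[:4]])
s=bot.sense();print(s['tcp_pos'],s['eef_rot'],s['time_s'],bot.tcp_to_grasp)
p=np.load('top.npz')['p'][170:290,110:390]
cv2.imwrite('pics/crop.png',cv2.resize(p[:,:,::-1],None,fx=2.8,fy=2.8,interpolation=cv2.INTER_CUBIC))
E
```

```text
top [ 0.45651008 -0.03219153  1.21011524] [-2.15437888  2.18848555 -0.10774076] [[440.9, 0.0, 272.4], [0.0, 440.9, 216.8], [0.0, 0.0, 1.0]]
stop [([301.0, 293.0], 0.7, [0.369, -0.104, 0.026]), ([330.0, 230.0], 0.66, [0.533, -0.18, 0.091])]
case [([176.0, 225.0], 0.83, [0.554, 0.224, 0.034])]
block_a [([141.0, 203.0], 0.74, [0.616, 0.319, 0.031]), ([172.0, 234.0], 0.68, [0.53, 0.237, 0.037]), ([178.0, 219.0], 0.65, [0.573, 0.222, 0.031]), ([139.0, 241.0], 0.61, [0.514, 0.327, 0.027])]
track_floor [([309.0, 235.0], 0.65, [0.526, -0.133, 0.017])]
buffer_mid [([263.0, 245.0], 0.58, [0.501, -0.008, 0.016]), ([232.0, 150.0], 0.48, [0.754, 0.072, 0.045])]
bed [([310.0, 235.0], 0.96, [0.526, -0.133, 0.017])]
scene [1.29117856 0.44068915 1.32624488] [-1.32016789 -2.41739678  0.75390912] [[534.0, 0.0, 266.5], [0.0, 534.0, 202.8], [0.0, 0.0, 1.0]]
stop [([311.0, 301.0], 0.74, [0.741, 0.221, 0.039]), ([258.0, 283.0], 0.71, [0.772, 0.079, 0.041]), ([226.0, 183.0], 0.6, [0.549, -0.182, 0.04])]
case [([343.0, 258.0], 0.77, [0.578, 0.232, 0.031])]
block_a [([367.0, 289.0], 0.81, [0.623, 0.329, 0.025]), ([383.0, 263.0], 0.79, [0.535, 0.333, 0.03]), ([352.0, 246.0], 0.66, [0.534, 0.236, 0.038]), ([343.0, 258.0], 0.51, [0.578, 0.232, 0.031])]
track_floor [([241.0, 186.0], 0.6, [0.518, -0.15, 0.012])]
buffer_mid [([284.0, 201.0], 0.72, [0.497, -0.009, 0.016])]
bed [([244.0, 192.0], 0.78, [0.537, -0.125, 0.028])]
[0.21109631 0.48067788 0.23133268] [6.45403902e-01 3.07456165e+00 6.48957892e-05] 0.75 0.0187
```

View pics/crop.png

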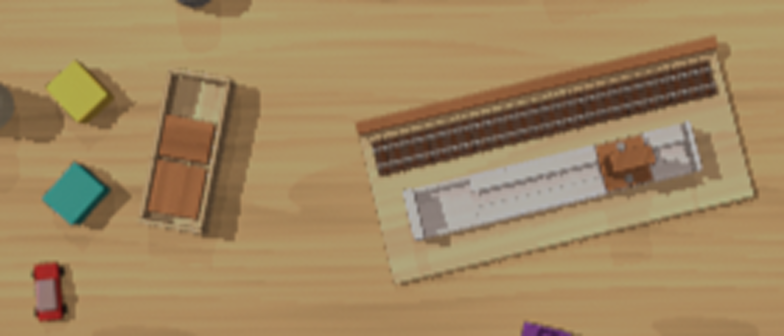

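View pics/scene1.png

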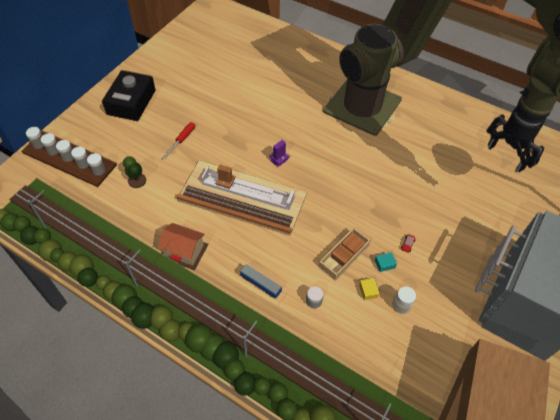

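The brown wooden piece in the track, at about (334,227), is the stop. The purple one at (304,295) is loose on the bench, so it's the look-alike. The blocks meant are the brown ones in the case at (172,234) and (178,219); yellow (138,203) and turquoise (137,239) lie outside it. The enlarged crop confirms this. The free gap is at the upper end (world +x) and the buffer is at the left end of the track (world +y).

```bash
cat >> h.py <<'E'
def rect(pts):
    (c,s,a)=cv2.minAreaRect(pts.astype(np.float32)*1000); b=cv2.boxPoints((c,s,a))
    e=[b[1]-b[0],b[2]-b[1]]; e=max(e,key=np.linalg.norm); return np.array(c)/1e3,np.round(s,0),np.degrees(np.arctan2(e[1],e[0]))
def sel(W,x0,x1,y0,y1,z0,z1):
    return (W[...,0]>x0)&(W[...,0]<x1)&(W[...,1]>y0)&(W[...,1]<y1)&(W[...,2]>z0)&(W[...,2]<z1)
def go(p,tx,step=None):
    """linear & rotvec in tool axes from current pose to TCP p, tool down, tool y axis at world angle tx(deg)"""
    s=bot.sense();R0=R.from_rotvec(s['eef_rot']);a=np.radians(tx);y=np.array([np.cos(a),np.sin(a),0]);z=np.array([0,0,-1.])
    best=None
    for sg in(1,-1):
        M=np.stack([np.cross(sg*y,z),sg*y,z],1);r=(R0.inv()*R.from_matrix(M)).as_rotvec()
        print('lin',np.round(R0.inv().apply(np.array(p)-s['tcp_pos']),4),'rot',np.round(r,3))
    print('q',np.round(s['q'],2))
E
python3 - <<'E'
from h import *
W=np.load('top.npz')['W']
print('case',rect(W[sel(W,.45,.68,.16,.29,.02,.05)][:,:2]))
print('bed',rect(W[sel(W,.4,.75,-.36,.1,.007,.12)][:,:2]))
m=sel(W,.4,.75,-.36,.1,.06,.12);print('fin',rect(W[m][:,:2]),W[m].mean(0))
for z0 in(.036,):
    m=sel(W,.4,.75,-.36,.1,z0,.06);q=W[m];print(len(q));print(np.round(q[np.argsort(q[:,1])][::4],3).tolist())
print(R.from_rotvec(bot.sense()['eef_rot']).as_matrix().round(2).tolist())
E
```

```text
case (array([0.55997485, 0.22504135]), array([ 63., 152.]), np.float32(-10.85975))
bed (array([ 0.58012427, -0.12761275]), array([455., 339.]), np.float32(89.96281))
fin (array([ 0.64311243, -0.17195691]), array([227.,  51.]), np.float32(12.963812)) [ 0.59214097 -0.17934639  0.08478322]
372
[[0.535, -0.266, 0.044], [0.532, -0.263, 0.047], [0.536, -0.261, 0.04], [0.556, -0.261, 0.048], [0.543, -0.26, 0.049], [0.544, -0.259, 0.04], [0.564, -0.258, 0.049], [0.559, -0.257, 0.051], [0.573, -0.257, 0.044], [0.564, -0.255, 0.048], [0.575, -0.255, 0.052], [0.572, -0.253, 0.048], [0.575, -0.251, 0.044], [0.531, -0.218, 0.043], [0.528, -0.216, 0.041], [0.526, -0.214, 0.038], [0.536, -0.213, 0.043], [0.566, -0.211, 0.042], [0.526, -0.211, 0.04], [0.566, -0.209, 0.042], [0.523, -0.208, 0.039], [0.566, -0.207, 0.038], [0.534, -0.205, 0.041], [0.52, -0.205, 0.041], [0.563, -0.204, 0.04], [0.526, -0.203, 0.039], [0.531, -0.202, 0.044], [0.555, -0.201, 0.04], [0.526, -0.199, 0.045], [0.558, -0.198, 0.039], [0.529, -0.197, 0.04], [0.564, -0.196, 0.038], [0.531, -0.194, 0.042], [0.556, -0.193, 0.038],
[... 724 characters left out ...]
 0.049], [0.494, 0.005, 0.051], [0.486, 0.005, 0.05], [0.473, 0.005, 0.05], [0.513, 0.007, 0.047], [0.497, 0.007, 0.051], [0.505, 0.007, 0.046], [0.481, 0.008, 0.052], [0.513, 0.01, 0.055], [0.51, 0.01, 0.049], [0.5, 0.01, 0.048], [0.507, 0.012, 0.054], [0.518, 0.013, 0.046], [0.515, 0.015, 0.053], [0.75, 0.018, 0.036], [0.748, 0.024, 0.042], [0.746, 0.026, 0.041], [0.748, 0.032, 0.043], [0.747, 0.037, 0.038], [0.747, 0.043, 0.039], [0.744, 0.046, 0.037], [0.746, 0.053, 0.042], [0.747, 0.059, 0.039], [0.748, 0.064, 0.045], [0.749, 0.072, 0.041], [0.749, 0.077, 0.045], [0.749, 0.083, 0.044], [0.749, 0.088, 0.042], [0.748, 0.094, 0.037]]
[[-0.92, 0.4, 0.0], [0.4, 0.92, 0.0], [-0.0, 0.0, -1.0]]
```

```bash
python3 - <<'E'
from h import *
go([.56,.225,.22],79.1)
E
```

```text
lin [-0.4223 -0.0938  0.0113] rot [ 0.     0.    -0.224]
lin [-0.4223 -0.0938  0.0113] rot [ 0.    -0.     2.918]
q [ 1.16  0.26 -0.14  1.17 -0.    1.57]
```

Emit:
play_rows --plan '[{"fingers": 0.0, "linear": [-0.42, -0.094, 0.01], "rot": [0, 0, -0.224]}, {"fingers": 0.0, "linear": [-0.42, -0.094, 0.01], "rot": [0, 0, -0.224]}, {"fingers": 0.0, "linear": [-0.42, -0.094, 0.01], "rot": [0, 0, -0.224]}, {"fingers": 0.0, "linear": [-0.42, -0.094, 0.01], "rot": [0, 0, -0.224]}, {"fingers": 0.0, "linear": [-0.42, -0.094, 0.01], "rot": [0, 0, -0.224]}, {"fingers": 0.0, "linear": [-0.42, -0.094, 0.01], "rot": [0, 0, -0.224]}, {"fingers": 0.0, "linear": [-0.42, -0.094, 0.01], "rot": [0, 0, -0.224]}, {"fingers": 0.0, "linear": [-0.42, -0.094, 0.01], "rot": [0, 0, -0.224]}, {"fingers": 0.0, "linear": [-0.42, -0.094, 0.01], "rot": [0, 0, -0.224]}]' --force 40

```text
time_s: 1.88
tcp_pos: [0.5575, 0.2255, 0.221]
eef_rot: [-0.299, -3.126, 0.0]
wrist_force: [0.3, -0.2, -0.5]
grip_width: -0.0003
grasp_force: 0.0
```

```bash
python3 - <<'E'
from h import *
p,d,c=grab('wrist','w1.png');W=cloud(d,c);np.savez('w1',p=p,W=W)
print(c['eye'],bot.sense()['tcp_pos'],bot.sense()['eef_rot'])
print('case',rect(W[sel(W,.45,.68,.13,.31,.03,.045)][:,:2]))
E
```

```text
[0.47326123 0.24302452 0.36287998] [0.55702511 0.22611666 0.22117788] [-2.96801064e-01 -3.12655985e+00  3.20245016e-05]
case (array([0.55597461, 0.22718375]), array([ 62., 151.]), np.float32(-10.660299))
```

View pics/w1.png

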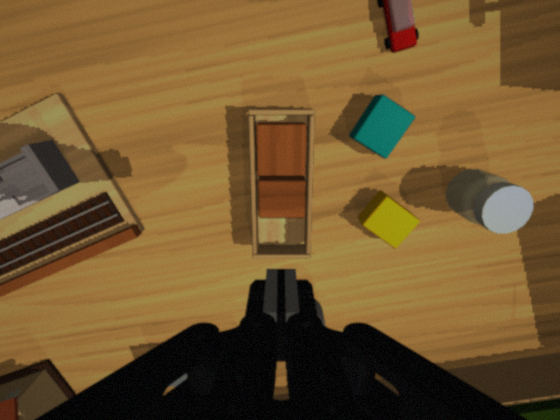

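The wrist picture shows the case at columns 250–313, rows 108–255, with block_a at about (282,148), block_b at (282,197) and the free gap at (282,232). The hook-shaped pieces at the bottom are the gripper.

```bash
cat >> h.py <<'E'
CC=np.array([.556,.2272]);CA=np.radians(-10.7)
def incase(W):
    q=W[...,:2]-CC;c,s=np.cos(CA),np.sin(CA);return np.stack([q[...,0]*c+q[...,1]*s,-q[...,0]*s+q[...,1]*c,W[...,2]],-1)
def fromcase(x,y): 
    c,s=np.cos(CA),np.sin(CA);return CC+np.array([x*c-y*s,x*s+y*c])
def prof(W):
    L=incase(W);m=(abs(L[...,1])<.01)&(abs(L[...,0])<.09);q=L[m]
    for a in np.arange(-.08,.082,.002):
        k=q[(q[:,0]>=a)&(q[:,0]<a+.002)];print(round(a*1000),round(float(np.median(k[:,2]))*1000) if len(k) else None,end=' | ')
    print()
E
python3 - <<'E'
from h import *
W=np.load('w1.npz')['W'];prof(W)
go([*fromcase(.053,0),.08],79.3)
E
```

```text
-80 -1 | -78 0 | -76 34 | -74 34 | -72 33 | -70 5 | -68 4 | -66 4 | -64 21 | -62 32 | -60 32 | -58 33 | -56 32 | -54 32 | -52 32 | -50 32 | -48 32 | -46 32 | -44 32 | -42 32 | -40 33 | -38 32 | -36 32 | -34 32 | -32 33 | -30 32 | -28 32 | -26 33 | -24 32 | -22 32 | -20 298 | -18 296 | -16 267 | -14 272 | -12 256 | -10 251 | -8 245 | -6 259 | -4 258 | -2 258 | 0 258 | 2 264 | 4 265 | 6 270 | 8 258 | 10 33 | 12 32 | 14 32 | 16 32 | 18 32 | 20 32 | 22 32 | 24 32 | 26 32 | 28 32 | 30 30 | 32 None | 34 None | 36 None | 38 5 | 40 4 | 42 5 | 44 5 | 46 4 | 48 4 | 50 5 | 52 4 | 54 4 | 56 5 | 58 4 | 60 5 | 62 5 | 64 4 | 66 5 | 68 4 | 70 21 | 72 34 | 74 34 | 76 None | 78 None | 80 None | 
lin [-0.0519  0.001   0.1411] rot [-0.    -0.001 -0.003]
lin [-0.0519  0.001   0.1411] rot [-2.000e-03  0.000e+00  3.139e+00]
q [0.39 0.4  0.04 1.21 0.   0.57]
```

Emit:
play_rows --plan '[{"fingers": 0.0, "linear": [-0.05, 0.001, 0.06], "rot": [0, 0, -0.003]}, {"fingers": 0.0, "linear": [-0.05, 0.001, 0.12], "rot": [0, 0, -0.003]}, {"fingers": 0.0, "linear": [-0.05, 0.001, 0.16], "rot": [0, 0, -0.003]}, {"fingers": 0.0, "linear": [-0.05, 0.001, 0.18], "rot": [0, 0, -0.003]}, {"fingers": 0.0, "linear": [-0.05, 0.001, 0.192], "rot": [0, 0, -0.003]}, {"fingers": 0.0, "linear": [-0.05, 0.001, 0.204], "rot": [0, 0, -0.003]}, {"fingers": 0.0, "linear": [-0.05, 0.001, 0.204], "rot": [0, 0, -0.003]}]'

```text
time_s: 2.8
tcp_pos: [0.6067, 0.2177, 0.0173]
eef_rot: [-0.292, -3.128, 0.0]
wrist_force: [-0.3, 0.8, -0.2]
grip_width: -0.0
grasp_force: 0.0
```

Emit:
play_rows --plan '[{"fingers": 0.0, "linear": [0.006, 0, 0], "rot": [0, 0, 0]}, {"fingers": 0.0, "linear": [0.01, 0, 0], "rot": [0, 0, 0]}, {"fingers": 0.0, "linear": [0.013, 0, 0], "rot": [0, 0, 0]}, {"fingers": 0.0, "linear": [0.016, 0, 0], "rot": [0, 0, 0]}, {"fingers": 0.0, "linear": [0.019, 0, 0], "rot": [0, 0, 0]}]'

```text
time_s: 3.42
tcp_pos: [0.5886, 0.2209, 0.0175]
eef_rot: [0.293, 3.127, 0.0]
wrist_force: [0.6, -0.4, 0.5]
grip_width: -0.0002
grasp_force: 0.3
```

Emit:
play_rows --plan '[{"fingers": 0.0, "linear": [0.002, 0, 0], "rot": [0, 0, 0]}, {"fingers": 0.0, "linear": [0.004, 0, 0], "rot": [0, 0, 0]}, {"fingers": 0.0, "linear": [0.006, 0, 0], "rot": [0, 0, 0]}]'

```text
time_s: 3.8
tcp_pos: [0.5876, 0.2213, 0.0186]
eef_rot: [0.294, 3.118, -0.001]
wrist_force: [10.4, -4.2, -0.7]
grip_width: -0.0001
grasp_force: 5.7
```

Emit:
play_rows --plan '[{"fingers": 0.0, "linear": [-0.014, 0, 0], "rot": [0, 0, 0]}, {"fingers": 0.0, "linear": [-0.014, 0, -0.03], "rot": [0, 0, 0]}, {"fingers": 0.085, "linear": [-0.014, 0, -0.08], "rot": [0, 0, 0]}, {"fingers": 0.085, "linear": [-0.014, 0, -0.14], "rot": [0, 0, 0]}, {"fingers": 0.085, "linear": [-0.014, 0, -0.2], "rot": [0, 0, 0]}, {"fingers": 0.085, "linear": [-0.014, 0, -0.2], "rot": [0, 0, 0]}]'

```text
time_s: 4.55
tcp_pos: [0.5991, 0.2206, 0.2232]
eef_rot: [0.292, 3.12, 0.008]
wrist_force: [-0.1, 1.0, -0.9]
grip_width: 0.0724
grasp_force: 0.0
```

```bash
python3 - <<'E'
from h import *
p,d,c=grab('wrist','w2.png');W=cloud(d,c);np.savez('w2',p=p,W=W);prof(W)
L=incase(W);print('case rim',rect(W[sel(W,.45,.68,.13,.31,.03,.045)][:,:2]))
m=(abs(L[...,1])<.04)&(abs(L[...,0])<.09)&(L[...,2]>.029)&(L[...,2]<.0335)&(p[...,0]>p[...,2]*2.2)
q=L[m];print(len(q),np.percentile(q,[1,99],axis=0)*1000)
go([.55,-.178,.25],12.7)
E
```

```text
-80 None | -78 31 | -76 31 | -74 29 | -72 29 | -70 29 | -68 29 | -66 29 | -64 29 | -62 29 | -60 29 | -58 29 | -56 29 | -54 29 | -52 29 | -50 29 | -48 29 | -46 29 | -44 29 | -42 29 | -40 29 | -38 29 | -36 29 | -34 29 | -32 29 | -30 29 | -28 29 | -26 29 | -24 28 | -22 29 | -20 29 | -18 29 | -16 29 | -14 29 | -12 29 | -10 29 | -8 29 | -6 29 | -4 29 | -2 29 | 0 29 | 2 29 | 4 29 | 6 29 | 8 29 | 10 29 | 12 29 | 14 29 | 16 28 | 18 None | 20 None | 22 1 | 24 1 | 26 298 | 28 297 | 30 293 | 32 1 | 34 1 | 36 1 | 38 1 | 40 1 | 42 1 | 44 1 | 46 1 | 48 1 | 50 1 | 52 1 | 54 1 | 56 1 | 58 1 | 60 1 | 62 0 | 64 1 | 66 1 | 68 17 | 70 31 | 72 30 | 74 None | 76 None | 78 None | 80 None | 
case rim (array([0.55309375, 0.22573529]), array([ 62., 150.]), np.float32(-10.784282))
3969 [[-77.66727289 -32.64339464  29.01242246]
 [ 71.85051658  28.61226711  32.33153925]]
lin [-0.0273 -0.3998 -0.0312] rot [5.000e-03 1.000e-03 1.162e+00]
lin [-0.0273 -0.3998 -0.0312] rot [-1.000e-03  5.000e-03 -1.979e+00]
q [0.35 0.46 0.13 1.24 0.   0.54]
```

Both blocks are now tight, with a free gap of 52 mm. Moving to the stop.

Emit:
play_rows --plan '[{"fingers": 0.085, "linear": [-0.027, -0.4, -0.03], "rot": [0.005, 0.001, 1.162]}, {"fingers": 0.085, "linear": [-0.027, -0.4, -0.03], "rot": [0.005, 0.001, 1.162]}, {"fingers": 0.085, "linear": [-0.027, -0.4, -0.03], "rot": [0.005, 0.001, 1.162]}, {"fingers": 0.085, "linear": [-0.027, -0.4, -0.03], "rot": [0.005, 0.001, 1.162]}, {"fingers": 0.085, "linear": [-0.027, -0.4, -0.03], "rot": [0.005, 0.001, 1.162]}, {"fingers": 0.085, "linear": [-0.027, -0.4, -0.03], "rot": [0.005, 0.001, 1.162]}, {"fingers": 0.085, "linear": [-0.027, -0.4, -0.03], "rot": [0.005, 0.001, 1.162]}, {"fingers": 0.085, "linear": [-0.027, -0.4, -0.03], "rot": [0.005, 0.001, 1.162]}, {"fingers": 0.085, "linear": [-0.027, -0.4, -0.03], "rot": [0.005, 0.001, 1.162]}, {"fingers": 0.085, "linear": [-0.027, -0.4, -0.03], "rot": [0.005, 0.001, 1.162]}]'

```text
time_s: 5.85
tcp_pos: [0.5484, -0.1773, 0.2466]
eef_rot: [-1.957, -2.453, 0.008]
wrist_force: [0.6, 0.8, -0.0]
grip_width: 0.085
grasp_force: 0.0
```

```bash
python3 - <<'E'
from h import *
p,d,c=grab('wrist','w3.png');W=cloud(d,c);np.savez('w3',p=p,W=W);s=bot.sense()
print(s['tcp_pos'],s['eef_rot'],c['eye'])
m=sel(W,.45,.68,-.26,.02,.085,.105);print('fin',m.sum(),rect(W[m][:,:2]),W[m].mean(0))
m=sel(W,.45,.68,-.26,.02,.034,.042);print('plate',m.sum(),rect(W[m][:,:2]))
m=sel(W,.45,.56,-.06,.05,.042,.055);print('buffer',m.sum(),rect(W[m][:,:2]))
E
```

```text
[ 0.54851766 -0.1773685   0.2468221 ] [-1.95761982 -2.45381772  0.00745568] [ 0.5287793  -0.09443781  0.38834454]
fin 854 (array([ 0.53717462, -0.19273187]), array([18., 40.]), np.float32(-77.75127)) [ 0.53703363 -0.19149757  0.09303812]
plate 1173 (array([ 0.54194629, -0.21319354]), array([46., 88.]), np.float32(-76.61257))
buffer 0 (array([0., 0.]), array([0., 0.]), np.float32(0.0))
```

View pics/w3.png

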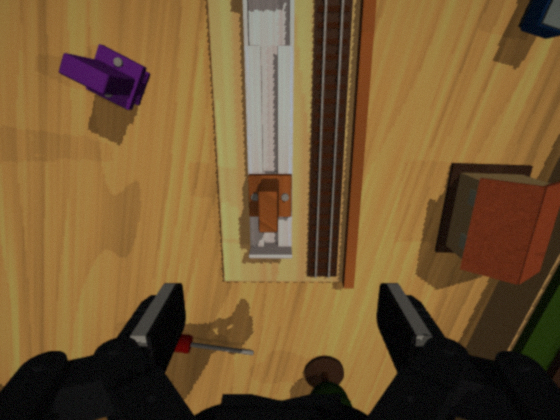

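The wrist picture shows the stop's fin at about (268,208) in the track, the lips ending near row 45, and the buffer just above the frame. The purple look-alike at (105,75) is off the bed.

```bash
python3 - <<'E'
from h import *
go([.5372,-.1927,.058],12.7)
E
```

```text
lin [-0.0123 -0.0134  0.1889] rot [-0.005  0.001  0.002]
lin [-0.0123 -0.0134  0.1889] rot [-2.000e-03 -8.000e-03 -3.139e+00]
q [-0.31  0.35  0.03  1.26 -0.    1.04]
```

Emit:
play_rows --plan '[{"fingers": 0.085, "linear": [-0.012, -0.0135, 0.05], "rot": [-0.005, 0.001, 0.002]}, {"fingers": 0.085, "linear": [-0.012, -0.0135, 0.11], "rot": [-0.005, 0.001, 0.002]}, {"fingers": 0.07, "linear": [-0.012, -0.0135, 0.16], "rot": [-0.005, 0.001, 0.002]}, {"fingers": 0.04, "linear": [-0.012, -0.0135, 0.189], "rot": [-0.005, 0.001, 0.002]}, {"fingers": 0.03, "linear": [-0.012, -0.0135, 0.189], "rot": [-0.005, 0.001, 0.002]}, {"fingers": 0.03, "linear": [-0.012, -0.0135, 0.189], "rot": [-0.005, 0.001, 0.002]}]' --force 40

```text
time_s: 6.65
tcp_pos: [0.5385, -0.1937, 0.0596]
eef_rot: [1.961, 2.451, 0.001]
wrist_force: [0.3, 0.3, -0.2]
grip_width: 0.0303
grasp_force: 0.0
```

Emit:
play_rows --plan '[{"fingers": 0.02, "linear": [0, 0, 0], "rot": [0, 0, 0]}, {"fingers": 0.01, "linear": [0, 0, 0], "rot": [0, 0, 0]}, {"fingers": 0.01, "linear": [0, 0, 0], "rot": [0, 0, 0]}, {"fingers": 0.01, "linear": [0, 0, 0], "rot": [0, 0, 0]}]' --force 40

```text
time_s: 7.15
tcp_pos: [0.5391, -0.1943, 0.0604]
eef_rot: [1.961, 2.448, 0.003]
wrist_force: [-0.4, 0.5, 6.6]
grip_width: 0.0174
grasp_force: 40.1
```

Emit:
play_rows --plan '[{"fingers": 0.01, "linear": [0.0, 0, -0.0025], "rot": [0, 0, 0]}, {"fingers": 0.01, "linear": [0.01, 0, -0.0025], "rot": [0, 0, 0]}, {"fingers": 0.01, "linear": [0.025, 0, -0.0025], "rot": [0, 0, 0]}, {"fingers": 0.01, "linear": [0.04, 0, -0.0025], "rot": [0, 0, 0]}]'

```text
time_s: 7.65
tcp_pos: [0.5277, -0.1534, 0.0605]
eef_rot: [-1.964, -2.452, 0.0]
wrist_force: [0.2, 0.8, -2.0]
grip_width: 0.0174
grasp_force: 39.0
```

Emit:
play_rows --plan '[{"fingers": 0.01, "linear": [0.02, 0, 0], "rot": [0, 0, 0]}, {"fingers": 0.01, "linear": [0.04, 0, 0], "rot": [0, 0, 0]}, {"fingers": 0.01, "linear": [0.06, 0, 0], "rot": [0, 0, 0]}, {"fingers": 0.01, "linear": [0.08, 0, 0], "rot": [0, 0, 0]}, {"fingers": 0.01, "linear": [0.095, 0, 0], "rot": [0, 0, 0]}, {"fingers": 0.01, "linear": [0.105, 0, 0], "rot": [0, 0, 0]}]'

```text
time_s: 8.4
tcp_pos: [0.5054, -0.0514, 0.0608]
eef_rot: [1.963, 2.452, -0.0]
wrist_force: [-0.1, -1.0, -2.7]
grip_width: 0.0178
grasp_force: 39.0
```

```bash
python3 - <<'E'
from h import *
p,d,c=grab('wrist','w4.png');W=cloud(d,c);s=bot.sense()
print(s['tcp_pos'],s['eef_rot'],c['eye'],s['wrist_force'])
t=np.array(s['tcp_pos']);a=np.radians(102.7);u=np.array([np.cos(a),np.sin(a)]);v=np.array([u[1],-u[0]])
D=W[...,:2]-t[:2];al=D@u;la=D@v
for z0,z1 in((.025,.032),(.036,.043),(.044,.055)):
    m=(abs(la)<.03)&(al>-.05)&(al<.12)&(W[...,2]>z0)&(W[...,2]<z1)
    print(z0,m.sum(),np.histogram(al[m],bins=np.arange(-.02,.1,.005))[0])
m=(abs(la)<.03)&(W[...,2]>.044)&(W[...,2]<.055)&(al>.02)&(al<.12)
print(np.percentile(al[m],[2,98]) if m.any() else '')
E
```

```text
[ 0.50509443 -0.05061737  0.0607672 ] [-1.96261190e+00 -2.45306868e+00 -6.77256625e-04] [0.48482797 0.03201006 0.20239889] [-0.7318319   1.42901505 -1.55425346]
0.025 827 [  0   3   4   0   5   1   0   4 161 122  78  77  72  83  45   0   0 172
   0   0   0   0   0]
0.036 2926 [  0   0  38 117 363 438 435 462 867  62   0   0   0   0   0   0   0 144
   0   0   0   0   0]
0.044 2623 [   0    0    0    0    0    0    0    2  308    0    0    0    0    0
    0  708 1164  441    0    0    0    0    0]
[0.02156324 0.06655089]
```

View pics/w4.png

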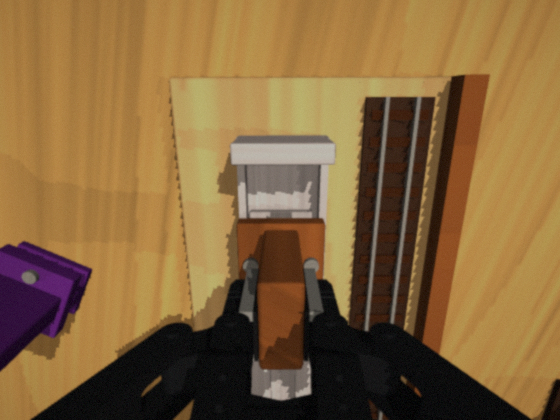

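The picture shows the gripped stop with its front edge at row 220, the lips ending just ahead of it, and the buffer face at row 163, about 31 mm on.

Emit:
play_rows --plan '[{"fingers": 0.01, "linear": [0.01, 0, 0], "rot": [0, 0, 0]}, {"fingers": 0.01, "linear": [0.018, 0, 0], "rot": [0, 0, 0]}, {"fingers": 0.01, "linear": [0.024, 0, 0], "rot": [0, 0, 0]}, {"fingers": 0.01, "linear": [0.028, 0, 0], "rot": [0, 0, 0]}, {"fingers": 0.01, "linear": [0.031, 0, 0], "rot": [0, 0, 0]}, {"fingers": 0.01, "linear": [0.033, 0, 0], "rot": [0, 0, 0]}]'

```text
time_s: 9.2
tcp_pos: [0.4985, -0.0204, 0.0608]
eef_rot: [1.963, 2.451, -0.001]
wrist_force: [0.0, -2.4, -1.8]
grip_width: 0.0178
grasp_force: 39.0
```

Emit:
play_rows --plan '[{"fingers": 0.01, "linear": [-0.004, 0, 0], "rot": [0, 0, 0]}, {"fingers": 0.01, "linear": [-0.004, 0, -0.005], "rot": [0, 0, 0]}, {"fingers": 0.01, "linear": [-0.004, 0, -0.01], "rot": [0, 0, 0]}]'

```text
time_s: 9.57
tcp_pos: [0.4994, -0.0243, 0.0711]
eef_rot: [1.964, 2.451, 0.0]
wrist_force: [-0.5, -0.7, -2.2]
grip_width: 0.0173
grasp_force: 39.1
```

Free of the track. Lifting clear.

Emit:
play_rows --plan '[{"fingers": 0.01, "linear": [0, 0, -0.03], "rot": [0, 0, 0]}, {"fingers": 0.01, "linear": [0, 0, -0.07], "rot": [0, 0, 0]}, {"fingers": 0.01, "linear": [0, 0, -0.11], "rot": [0, 0, 0]}, {"fingers": 0.01, "linear": [0, 0, -0.13], "rot": [0, 0, 0]}, {"fingers": 0.01, "linear": [0, 0, -0.13], "rot": [0, 0, 0]}]'

```text
time_s: 10.2
tcp_pos: [0.5007, -0.0241, 0.2028]
eef_rot: [1.961, 2.448, 0.004]
wrist_force: [0.6, 0.3, -2.7]
grip_width: 0.0177
grasp_force: 39.6
```

```bash
python3 - <<'E'
from h import *
print(bot.sense()['wrist_force'],bot.sense()['grip_width'])
go([*fromcase(.045,-.002),.20],-10.7)
E
```

```text
[ 0.60355603  0.25477275 -2.74885597] 0.01774191574429771
lin [0.2136 0.1493 0.0031] rot [0.005 0.001 0.407]
lin [0.2136 0.1493 0.0031] rot [-1.000e-03  7.000e-03 -2.735e+00]
q [-0.05  0.23 -0.26  1.08 -0.    1.3 ]
```

Emit:
play_rows --plan '[{"fingers": 0.01, "linear": [0.03, 0.02, 0.0], "rot": [0, 0, 0.05]}, {"fingers": 0.01, "linear": [0.07, 0.049, 0.0], "rot": [0, 0, 0.13]}, {"fingers": 0.01, "linear": [0.11, 0.077, 0.0], "rot": [0, 0, 0.21]}, {"fingers": 0.01, "linear": [0.15, 0.105, 0.0], "rot": [0, 0, 0.29]}, {"fingers": 0.01, "linear": [0.185, 0.13, 0.0], "rot": [0, 0, 0.36]}, {"fingers": 0.01, "linear": [0.205, 0.144, 0.0], "rot": [0, 0, 0.408]}, {"fingers": 0.01, "linear": [0.2136, 0.1493, 0.003], "rot": [0, 0, 0.408]}, {"fingers": 0.01, "linear": [0.2136, 0.1493, 0.003], "rot": [0, 0, 0.408]}, {"fingers": 0.01, "linear": [0.2136, 0.1493, 0.003], "rot": [0, 0, 0.408]}, {"fingers": 0.01, "linear": [0.2136, 0.1493, 0.003], "rot": [0, 0, 0.408]}]'

```text
time_s: 11.45
tcp_pos: [0.5981, 0.2159, 0.1979]
eef_rot: [2.42, 2.001, -0.0]
wrist_force: [0.1, 0.4, -1.4]
grip_width: 0.0169
grasp_force: 39.6
```

```bash
python3 - <<'E'
from h import *
p,d,c=grab('wrist','w5.png');W=cloud(d,c);np.savez('w5',W=W,p=p);s=bot.sense()
print(s['tcp_pos'],s['eef_rot'],c['eye'])
print('case rim',rect(W[sel(W,.45,.68,.13,.31,.030,.042)][:,:2]))
m=sel(W,.5,.7,.1,.31,.16,.19);print('plate',m.sum(),rect(W[m][:,:2]))
m=sel(W,.5,.7,.1,.31,.215,.25);print('fin',m.sum(),rect(W[m][:,:2]))
go([*fromcase(.045,-.002),.20],-10.7)
E
```

```text
[0.59819341 0.21606074 0.197991  ] [2.42028579e+00 2.00116315e+00 3.29900263e-04] [0.61183229 0.29938044 0.33955238]
case rim (array([0.55613   , 0.22700067]), array([ 62., 152.]), np.float32(-10.798741))
plate 3509 (array([0.59769482, 0.22480016]), array([33., 46.]), np.float32(-10.481939))
fin 11023 (array([0.5962652 , 0.21801654]), array([41., 86.]), np.float32(-10.762382))
lin [ 0.0011  0.0015 -0.002 ] rot [ 0.001  0.001 -0.002]
lin [ 0.0011  0.0015 -0.002 ] rot [ 1.000e-03 -2.000e-03  3.139e+00]
q [ 0.35  0.47  0.09  1.19 -0.    2.11]
```

View pics/w5.png

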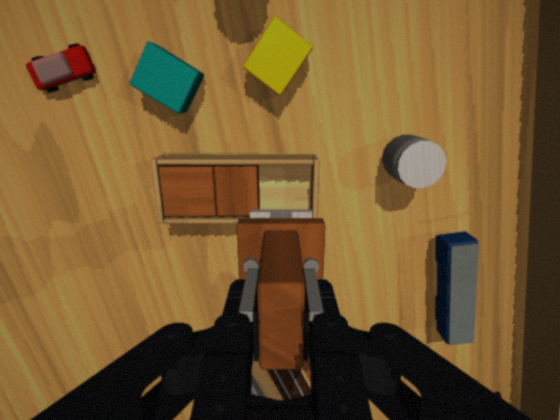

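```bash
python3 - <<'E'
from h import *
z=np.load('w5.npz');W=z['W'];L=incase(W);c=vision.get_calibration('wrist');print(np.round(c['intrinsics'],1).tolist())
for z0,z1,n in((.16,.19,'plate'),(.27,.29,'x')):
    m=sel(W,.5,.7,.1,.31,z0,z1);q=L[m]
    if len(q): print(n,np.percentile(q,[.5,99.5],axis=0).round(4).tolist())
m=(L[...,1]>.008)&(L[...,1]<.024)&(abs(L[...,0])<.08);q=L[m]
for lab,k in(('blk',q[(q[:,2]>.025)&(q[:,2]<.034)&(abs(q[:,0])<.06)]),('floor',q[(q[:,2]<.012)&(abs(q[:,0])<.073)]),('wall',q[(q[:,2]>.032)&(q[:,0]>.06)])):
    print(lab,len(k),k[:,0].min() if len(k) else '',k[:,0].max() if len(k) else '')
t=incase(np.array(bot.sense()['tcp_pos'])[None]);print(t)
E
```

```text
[[340.4, 0.0, 280.7], [0.0, 340.4, 216.2], [0.0, 0.0, 1.0]]
plate [[0.0186, -0.0099, 0.1617], [0.0641, 0.0214, 0.1894]]
x [[-0.016, 0.0014, 0.2701], [0.0987, 0.0158, 0.2833]]
blk 1590 -0.059902916214734786 0.019827966099190852
floor 626 0.01961298628799347 0.07126085366825366
wall 2636 0.060001520347020186 0.07999908524722113
[[ 0.04352797 -0.00311168  0.197991  ]]
```

Emit:
play_rows --plan '[{"fingers": 0.01, "linear": [0.0015, 0.0032, 0.03], "rot": [0, 0, 0]}, {"fingers": 0.01, "linear": [0.0015, 0.0032, 0.07], "rot": [0, 0, 0]}, {"fingers": 0.01, "linear": [0.0015, 0.0032, 0.098], "rot": [0, 0, 0]}, {"fingers": 0.01, "linear": [0.0015, 0.0032, 0.108], "rot": [0, 0, 0]}, {"fingers": 0.01, "linear": [0.0015, 0.0032, 0.115], "rot": [0, 0, 0]}, {"fingers": 0.01, "linear": [0.0015, 0.0032, 0.12], "rot": [0, 0, 0]}, {"fingers": 0.01, "linear": [0.0015, 0.0032, 0.125], "rot": [0, 0, 0]}]'

```text
time_s: 12.38
tcp_pos: [0.6026, 0.2181, 0.0735]
eef_rot: [2.419, 2.002, 0.003]
wrist_force: [0.7, 0.1, -2.2]
grip_width: 0.0175
grasp_force: 39.5
```

Emit:
play_rows --plan '[{"fingers": 0.01, "linear": [0, 0, 0.004], "rot": [0, 0, 0]}, {"fingers": 0.01, "linear": [0, 0, 0.008], "rot": [0, 0, 0]}, {"fingers": 0.01, "linear": [0, 0, 0.012], "rot": [0, 0, 0]}, {"fingers": 0.01, "linear": [0, 0, 0.015], "rot": [0, 0, 0]}]'

```text
time_s: 12.88
tcp_pos: [0.6018, 0.2178, 0.0574]
eef_rot: [2.419, 2.003, -0.0]
wrist_force: [0.6, -0.6, -2.0]
grip_width: 0.0175
grasp_force: 39.5
```

Plate is inside, with no contact so far. Lowering to the floor.

Emit:
play_rows --plan '[{"fingers": 0.01, "linear": [0, 0, 0.002], "rot": [0, 0, 0]}, {"fingers": 0.01, "linear": [0, 0, 0.004], "rot": [0, 0, 0]}, {"fingers": 0.01, "linear": [0, 0, 0.006], "rot": [0, 0, 0]}, {"fingers": 0.01, "linear": [0, 0, 0.0075], "rot": [0, 0, 0]}, {"fingers": 0.01, "linear": [0, 0, 0.0075], "rot": [0, 0, 0]}]'

```text
time_s: 13.5
tcp_pos: [0.602, 0.218, 0.0514]
eef_rot: [2.419, 2.002, 0.002]
wrist_force: [-1.5, -1.0, 5.0]
grip_width: 0.0177
grasp_force: 40.5
```

Contact is at the expected floor height. Releasing and backing away.

Emit:
play_rows --plan '[{"fingers": 0.03, "linear": [0, 0, -0.001], "rot": [0, 0, 0]}, {"fingers": 0.05, "linear": [0, 0, -0.001], "rot": [0, 0, 0]}, {"fingers": 0.05, "linear": [0, 0, -0.001], "rot": [0, 0, 0]}, {"fingers": 0.05, "linear": [0, 0, -0.02], "rot": [0, 0, 0]}, {"fingers": 0.05, "linear": [0, 0, -0.06], "rot": [0, 0, 0]}, {"fingers": 0.05, "linear": [0, 0, -0.11], "rot": [0, 0, 0]}, {"fingers": 0.05, "linear": [0, 0, -0.16], "rot": [0, 0, 0]}, {"fingers": 0.05, "linear": [0, 0, -0.18], "rot": [0, 0, 0]}, {"fingers": 0.05, "linear": [0, 0, -0.18], "rot": [0, 0, 0]}]'

```text
time_s: 14.62
tcp_pos: [0.603, 0.2184, 0.2322]
eef_rot: [2.418, 2.001, 0.007]
wrist_force: [-0.0, 0.2, -0.8]
grip_width: 0.0496
grasp_force: 0.0
```

```bash
python3 - <<'E'
from h import *
p,d,c=grab('wrist','w6.png');W=cloud(d,c);L=incase(W)
for n,z0,z1 in(('plate',.025,.0315),('fintop',.075,.095)):
    m=(L[...,0]>.02)&(L[...,0]<.07)&(abs(L[...,1])<.025)&(L[...,2]>z0)&(L[...,2]<z1);q=L[m];print(n,m.sum(),q.mean(0),rect(q[:,:2]))
    A=np.c_[q[:,:2],np.ones(len(q))];print(np.linalg.lstsq(A,q[:,2],rcond=None)[0])
m=(L[...,0]>-.065)&(L[...,0]<.012)&(abs(L[...,1])<.02)&(L[...,2]<.05);q=L[m];print('blocks',q[:,2].mean(),q[:,2].std())
E
```

```text
plate 1222 [0.04439247 0.00293138 0.02760865] (array([0.04515663, 0.0004416 ]), array([48., 50.]), np.float32(-0.22412221))
[0.0036101  0.00285322 0.02744003]
fintop 891 [0.04336104 0.00119706 0.08190479] (array([0.04356775, 0.00011955]), array([40., 18.]), np.float32(89.44432))
[ 0.00411601 -0.02616948  0.08175764]
blocks 0.030417124328888222 0.0007841516274378725
```

View pics/w6.png

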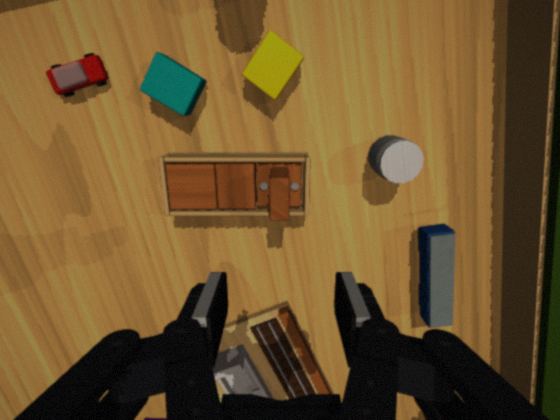

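The stop stands flat in the case at about (280,187), next to the two blocks at (190,186) and (235,186), and the gripper is clear. Handing in.

```bash
python3 -c "
from bench import job;print(job.finish_job())"
```

```text
the job is handed in; nothing more can be done
None
```

The fence stop is off its T-track and standing flat, foot down, in the case beside the two spacer blocks, with the gripper clear; I handed the job in after about 15 s of robot time, and it returned no verdict.

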